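Share out the desiccant tins on the table balance

ROBOT

A 6-joint arm with a two-finger parallel gripper is mounted at the origin on the work surface. World frame = base frame: x ahead of the robot, y to its left, z up, the work surface at z = 0. Lengths are in m, angles in rad, forces in N, time in s.
With the tool pointing down it reaches from about 0.325 to 0.75 m from the base axis. Payload 7.6 kg.
Tool frame: the origin (TCP) lies on the centre line of the jaws, within the pads' length; the fingertips stand 8 mm ahead of it and the grasp point (between the pads) lies 11 mm behind it; z points along the fingers, y is the line along which they close (so a half turn about z gives the same grasp; the last joint's range is limited). The gripper opens to 85 mm and grips with 20 to 120 N. Pads are 22 mm wide; open, the fingers measure 114 mm over their backs; the gripper's body (76 mm by 85 mm) begins 54 mm behind the grasp point. The pads swing forward as they close: fully open they stand 13 mm farther back than shut.
Start: joints at [1.049, 0.052, 1.401, -0, 1.689, -0.07], TCP at [0.229, 0.472, 0.239] pointing down, gripper open.
Joint ranges: [-2.9, 2.9], [-0.91, 2.17], [0.12, 2.37], [-1.06, 4.2], [0.26, 2.73], [-2.93, 2.93]. Speed limits (rad/s): [2.57, 2.57, 3.01, 3.14, 3.14, 3.14].

INTERFACE

Orientations are given as a unit quaternion [x, y, z, w].
In Python, from rig import ctrl, sensors, capture, finish_job gives the robot as it stands (ctrl), with the cameras as plain functions, the job as plain functions and the readings (sensors).
- The arm moves only by the tool nudge_tcp, called after "Emit:" by a JSON object that holds its "method" and its "body". Schema: {"type":"object","properties":{"rows":{"type":"array","items":{"type":"number"},"minItems":6,"maxItems":60},"aperture":{"type":"number"},"grip_force":{"type":"number"},"only":{"type":"string"},"quiet":{"type":"boolean"},"lines":{"type":"string"}},"required":["rows"],"additionalProperties":false}. rows is one flat list of numbers that holds 1 to 10 rows one after another, with no inner brackets; each row has 6 numbers: dx, dy, dz in a scale on which 1.0 is 0.75 m, then a rotation vector rx, ry, rz in parts of the range, where 1.0 means 2 rad; each row is the pose to reach, as a shift and turn from the pose commanded when the call began, along the tool's axes at that moment; what a row does not reach only later rows make up. A row lasts 1/8 s, in which the tool goes at most 0.0625 m and 0.188 rad, less where a joint would pass 70% of its speed; a pose out of reach is approached as far as the arm can. aperture is the finger opening in m, set as the call begins (left out keeps the last). The fingers move at their own pace and stop on an object; grip_force is the grip in N (left out, the last holds). Time passes only in rows, so rows that do not move let the fingers close. The tool returns the time, the measured TCP pose, the force, the opening and the grip force at its end. only (a regular expression) keeps the lines of the reply that match it, lines (a string "A,B") keeps lines A to B, and quiet returns only ok. A shift or turn number past 1, either way, is cut back to 1. Input that does not fit is refused with a message, and nothing moves.
- sensors.state(): the state, without advancing time (a new reading comes with each control period).
- capture(name): name is "scene" or "top" or "wrist"; returns a dict with "pixels" (384x512x3 uint8, red, green, blue), "intrinsics" (3x3 intrinsics, pixels), "R" (3x3) and "t" (3): a world point X has camera coordinates R X + t; the wrist camera has in their place "mount" (4x4, takes a point from camera to tool coordinates, whose origin is the TCP and whose axes are the flange's). Camera axes: x right, y down, z forward; pixel columns grow to the right and rows downward; lengths in m; the calibration is good to about 2 mm. The wrist camera is an equidistant fisheye: a pixel r from the principal point sees the ray r / f radians off the axis. A picture is of the moment at which its call begins: read the wrist's pose just before it. There is no depth.
- finish_job(): hands the job in; it is judged then, once.
The state is a dict: "time_s": time; "qpos": joint angles; "qd": joint speeds; "joint_efforts": joint torques, N m; "position": TCP position; "tool_rot": TCP orientation; "ft_force": force on the tool from outside, world axes, zero at the start; "torque": the same for the moment, N m; "grip_width": finger opening in m; "finger_force": force on a finger pad.
Only numpy, scipy, OpenCV 4.12 (cv2) and the standard library are available. Lean on these libraries where they do the work, as an engineer would, in place of code of your own. Each camera call takes 0.05 s, during which the arm holds its last target. There are 200 camera calls.

TASK

Each pan of the table balance is the desiccant charge for one map cabinet, and the two charges must weigh the same: take the orange-lidded tin out of the lower tilted bin and share all five tins between the two pans, moving tins across as needed, until the beam sits level. Set every tin down gently, standing upright directly on a pan and not on another tin, without knocking any over or leaning on the pans, and leave the tape roll, the loupe and the stapler where they are.

Things in the scene. Friction and masses are not known exactly. Their poses are not given: they have to be found in the camera images.
- balance: the table balance, fixed to the table: grey base 130 deep, 370 long, 30 high, a grey pillar 70 wide and 98 high in its middle, a blue beam along its length. Origin: centre of its underside; z up, y along the beam towards the left pan (left as the robot sees it). The balance may be turned by up to 13 degrees
- beam (a joint): beam angle in rad: 0 level, positive with the left pan up; stops at -0.064 and 0.064. A difference of 10 g turns it by about 0.0085, some 75 g drives it to a stop; it is damped and settles in about 1.5 s. Red pointers on the beam hang before white dials on both faces of the pillar and point to the middle mark when level
- pan_left: left pan: flat steel disc, diameter 190, bead 4 high round its edge. Origin: centre of its upper face, 140 from the balance's middle along its +y, 125 above the table when level. It stays horizontal, moves 9 up or down (1 mm per 0.007 rad of beam), the other pan the other way, and gives way to a touch (0.08 N per mm). Two tins stand on it at the start
- pan_right: right pan: like the left one, 140 from the balance's middle along its -y. Two tins stand on it at the start
- tin_large_a: first large desiccant tin: upright aluminium cylinder with a blue perforated lid, diameter 60, height 65, mass 200 g (within 3 %). Starts on a pan, either one. Origin: centre of its underside; z up its axis
- tin_large_b: second large desiccant tin: upright aluminium cylinder with a blue perforated lid, diameter 60, height 65, mass 200 g (within 3 %). Starts on a pan, either one. Origin: centre of its underside; z up its axis
- tin_small_a: first small desiccant tin: upright aluminium cylinder with a white perforated lid, diameter 42, height 34, mass 50 g (within 3 %). Starts on a pan, either one. Origin: centre of its underside; z up its axis
- tin_small_b: second small desiccant tin: upright aluminium cylinder with a white perforated lid, diameter 42, height 34, mass 50 g (within 3 %). Starts on a pan, either one. Origin: centre of its underside; z up its axis
- tin_medium: medium desiccant tin: aluminium cylinder with an orange perforated lid, diameter 46, height 55, mass 100 g (within 3 %). Starts in the lower tilted bin, standing on the bin's sloping floor against its front lip, so that its axis leans 30 degrees from vertical towards the open front of the bin. Origin: centre of its underside; z up its axis
- bin_stand: two-tier bin stand, fixed: two blue bins 160 wide (154 inside) on a grey back panel 330 high. Origin: on the table below point lower_bin; z up, x from the bins' open front to the back panel, y across. The bins' floors rise 30 degrees from front to back
- lower_bin (a point): point on the lower bin's floor at the inner foot of its front lip, midway across, 45 above the table. Lip 18 high, side walls 25 high in the front half, 55 in the rear half, bin 170 deep
- upper_bin (a point): the same point of the upper bin, 195 above the table and 14 farther back (lip 18 high, leaning forward with the bin, which is 160 deep). This bin hangs over the lower one, so a hand cannot come straight down on the medium tin: come in along the tin's own leaning axis
- tape_roll: roll of paper tape lying flat, diameter 100, 19 high; to be left alone. Origin: centre of its underside
- loupe: black stand loupe, diameter 52, 38 high; to be left alone. Origin: centre of its underside
- stapler: red and black stapler, 130 long, 36 wide, 55 high; to be left alone. Origin: centre of its underside, x along its length

How it is judged:
At the end, for the whole second after the job is handed in: All five tins stand on the pans' faces (underside within 6 mm of the pan's face, centre within 85 mm of the pan's centre, tilted less than 0.1 rad), at rest (below 0.03 m/s), and the beam is within 0.025 rad of level (value of joint beam between -0.025 and 0.025 rad and ((horizontal distance between tin_large_a and pan_left below 0.085 m and z of tin_large_a in the frame of pan_left between -0.006 and 0.006 m) or (horizontal distance between tin_large_a and pan_right below 0.085 m and z of tin_large_a in the frame of pan_right between -0.006 and 0.006 m)) and angle between each of tin_large_a, tin_small_a, tin_large_b, tin_small_b, tin_medium's own z axis and vertical below 0.1 rad and linear speed of each of tin_large_a, tin_small_a, tin_large_b, tin_small_b, tin_medium below 0.03 m/s and ((horizontal distance between tin_small_a and pan_left below 0.085 m and z of tin_small_a in the frame of pan_left between -0.006 and 0.006 m) or (horizontal distance between tin_small_a and pan_right below 0.085 m and z of tin_small_a in the frame of pan_right between -0.006 and 0.006 m)) and ((horizontal distance between tin_large_b and pan_left below 0.085 m and z of tin_large_b in the frame of pan_left between -0.006 and 0.006 m) or (horizontal distance between tin_large_b and pan_right below 0.085 m and z of tin_large_b in the frame of pan_right between -0.006 and 0.006 m)) and ((horizontal distance between tin_small_b and pan_left below 0.085 m and z of tin_small_b in the frame of pan_left between -0.006 and 0.006 m) or (horizontal distance between tin_small_b and pan_right below 0.085 m and z of tin_small_b in the frame of pan_right between -0.006 and 0.006 m)) and ((horizontal distance between tin_medium and pan_left below 0.085 m and z of tin_medium in the frame of pan_left between -0.006 and 0.006 m) or (horizontal distance between tin_medium and pan_right below 0.085 m and z of tin_medium in the frame of pan_right between -0.006 and 0.006 m))); the robot touches nothing.
It fails at once if a tin is knocked over or held on its side (angle between any of tin_large_a, tin_small_a, tin_large_b, tin_small_b, tin_medium's own z axis and vertical above 1 rad).
It fails at once if a tin is dropped: it moves faster than 0.5 m/s with no finger on it ((contact force between the fingers and tin_large_a below 0.01 N and linear speed of tin_large_a above 0.5 m/s) or (contact force between the fingers and tin_small_a below 0.01 N and linear speed of tin_small_a above 0.5 m/s) or (contact force between the fingers and tin_large_b below 0.01 N and linear speed of tin_large_b above 0.5 m/s) or (contact force between the fingers and tin_small_b below 0.01 N and linear speed of tin_small_b above 0.5 m/s) or (contact force between the fingers and tin_medium below 0.01 N and linear speed of tin_medium above 0.5 m/s)).
It fails at once if a tin is rammed onto a pan or the hand leans on a pan (more than 30 N on a pan) (contact force between anything else and pan_left above 30 N or contact force between anything else and pan_right above 30 N).
It fails at once if the tape roll, the loupe or the stapler is shifted by more than 20 mm (distance of any of tape_roll, loupe, stapler from where it was at the start of the episode above 0.02 m).
It also fails if it takes over 54 s, if anything falls off the work surface, if the arm or the gripper's body presses on something with over 40 N, if the wrist force passes 120 N, or if a joint passes its speed limit or range.

## Working session

There is one attempt and no reset: what is moved stays moved. The work goes in short steps, Python scripts to look and compute and a tool call to move; the robot and the scene stay as the last step left them, time stands still between calls to the robot, and variables do not carry over. Pictures are saved under pics/ and viewed, at most 15 in all, crops included, and the job is handed in when it is done.

```bash
ls; mkdir -p pics; python3 - <<'E'
from rig import ctrl, sensors, capture, finish_job
import cv2,numpy as np,json
s=sensors.state();print({k:np.round(v,3).tolist() for k,v in s.items()})
for n in("scene","top"):
    c=capture(n);cv2.imwrite(f"pics/{n}0.png",cv2.resize(c["pixels"][:,:,::-1],(800,600),interpolation=cv2.INTER_CUBIC))
    np.savez(f"{n}.npz",**c)
    print(n,np.round(c["intrinsics"],1).tolist(),np.round(c["R"],3).tolist(),np.round(c["t"],3).tolist())
E
```

```text
pics
rig.py
{'time_s': 0.0, 'qpos': [1.049, 0.053, 1.402, -0.0, 1.689, -0.07], 'qd': [-0.0, 0.0, 0.0, 0.0, 0.002, -0.001], 'joint_efforts': [0.001, -38.166, -36.02, -0.0, 0.006, 0.0], 'position': [0.229, 0.472, 0.238], 'tool_rot': [0.224, 0.975, -0.001, -0.0], 'ft_force': [0.275, 0.008, 0.217], 'torque': [-0.019, 0.003, -0.051], 'finger_force': 0.0, 'grip_width': 0.086}
scene [[380.1, 0.0, 249.8], [0.0, 380.1, 190.3], [0.0, 0.0, 1.0]] [[0.157, 0.988, -0.007], [0.763, -0.126, -0.634], [-0.627, 0.095, -0.773]] [-0.099, -0.352, 1.678]
top [[461.8, 0.0, 253.9], [0.0, 461.8, 191.8], [0.0, 0.0, 1.0]] [[0.022, -1.0, 0.002], [-0.992, -0.022, -0.126], [0.126, 0.001, -0.992]] [-0.009, 0.565, 1.74]
```

View pics/scene0.png

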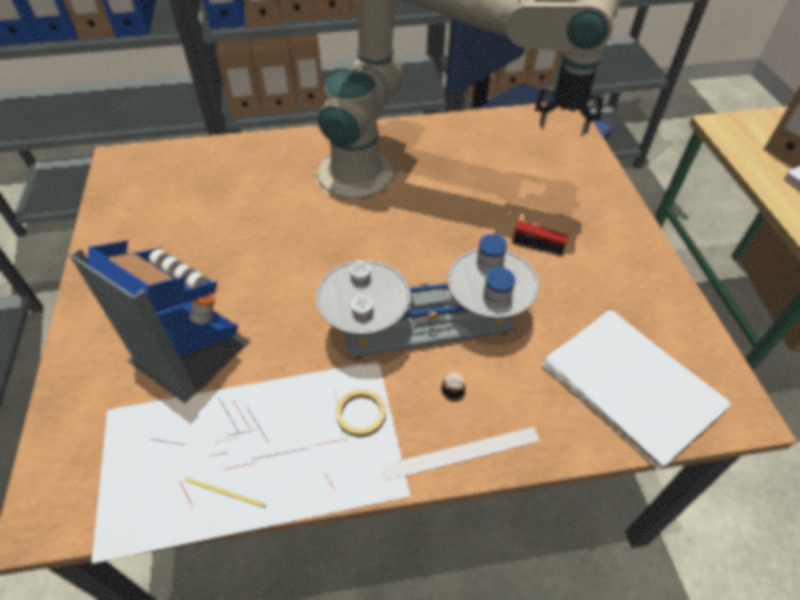

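View pics/top0.png

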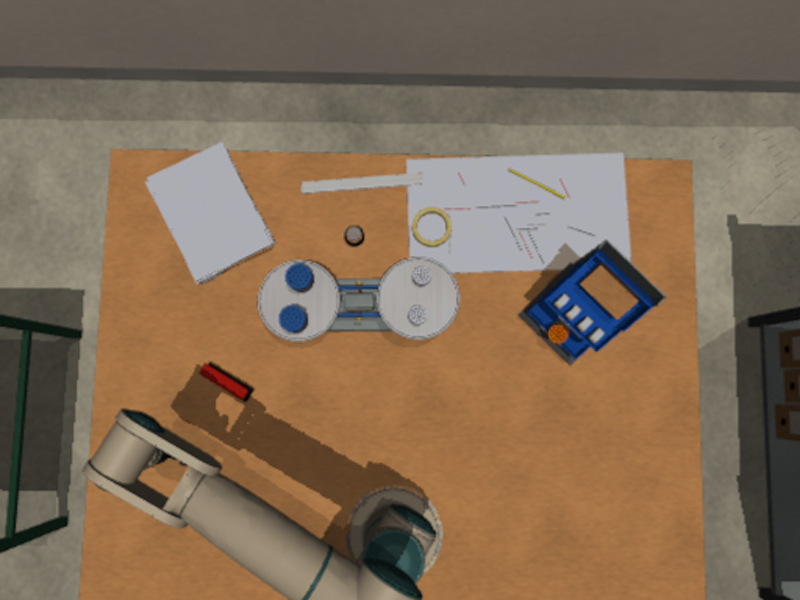

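The left pan carries both large blue tins and the right pan both small white ones. The medium tin is in the lower bin, with its lid at about (558,333) in the top view and (203,301) in the scene view. So 400 g against 100 g: move one large tin to the right pan (200+50+50) and put the medium on the left (200+100).

```bash
cat > h.py <<'E'
import numpy as np,cv2
from scipy.optimize import least_squares
from scipy.spatial.transform import Rotation as Ro
def load(n): return dict(np.load(n+".npz"))
T=load("top");S=load("scene")
def ray(c,uv):
    R,t=c["R"],c["t"]; 
    if "f" in c: # fisheye
        x,y=(uv[0]-c["K"][0,2])/c["K"][0,0],(uv[1]-c["K"][1,2])/c["K"][1,1]; r=np.hypot(x,y)
        d=np.array([x*np.sinc(r/np.pi),y*np.sinc(r/np.pi),np.cos(r)])
    else: d=np.linalg.inv(c["intrinsics"])@[uv[0],uv[1],1.]
    d=R.T@d; return -R.T@t,d/np.linalg.norm(d)
def tri(obs):
    A=np.zeros((3,3));b=np.zeros(3);L=[]
    for c,uv in obs:
        o,d=ray(c,uv);P=np.eye(3)-np.outer(d,d);A+=P;b+=P@o;L.append((o,P))
    X=np.linalg.solve(A,b); return X,max(np.linalg.norm(P@(X-o)) for o,P in L)
def atz(c,uv,z):
    o,d=ray(c,uv); return o+d*(z-o[2])/d[2]
def wrist(st,c):  # st read just before capture
    M=c["mount"];Rt=Ro.from_quat(st["tool_rot"]).as_matrix();p=np.array(st["position"])
    Rw=Rt@M[:3,:3];o=p+Rt@M[:3,3]
    return dict(f=1,K=c["intrinsics"],R=Rw.T,t=-Rw.T@o,pixels=c["pixels"])
def proj(c,X):
    p=c["R"]@X+c["t"]
    if "f" in c:
        r=np.hypot(p[0],p[1]);k=np.arctan2(r,p[2])/r; K=c["K"]
        return np.array([K[0,2]+K[0,0]*p[0]*k,K[1,2]+K[1,1]*p[1]*k])
    q=c["intrinsics"]@(p/p[2]);return q[:2]
E
python3 - <<'E'
from h import *
s=1.5625
for n,a,b in[("panL",(299,300),(493,283)),("panR",(418,298),(363,297)),("Lfar",(299,276),(501,279)),("Lnear",(293,318),(492,244)),("sfar",(421,275),(362,303)),("snear",(417,315),(361,268)),("med",(558,333),(203,301)),("bintopcorner",(605,243),(95,245)),("stapler",(226,382),(541,237))]:
    X,e=tri([(T,np.array(a)/s),(S,np.array(b)/s)]);print(n,X.round(3),round(e,4))
E
```

```text
panL [0.55  0.235 0.108] 0.0012
panR [ 0.559 -0.046  0.127] 0.0007
Lfar [0.597 0.229 0.176] 0.0021
Lnear [0.501 0.237 0.177] 0.0011
sfar [ 0.606 -0.051  0.167] 0.0002
snear [ 0.514 -0.043  0.167] 0.0009
med [ 0.487 -0.38   0.093] 0.0002
bintopcorner [ 0.641 -0.425  0.427] 0.0268
stapler [0.356 0.419 0.026] 0.0037
```

The rows are not in the units I measure in: shifts go in shares of 0.75 m and turns go in shares of 2 rad. I convert before sending: -0.347 m is -0.4627, -0.08 m is -0.1067, -0.45 rad is -0.225.

```bash
cat >> h.py <<'E'
def shot(ctrl,name):
    st=sensors.state();c=capture("wrist");w=wrist(st,c);np.savez(name,**w)
    return st,w
def move(st,target,yaw=None,R=None):
    "shift and rotation vector in tool axes; yaw = angle of tool y in world, tool down"
    Rt=Ro.from_quat(st["tool_rot"])
    d=Rt.inv().apply(np.array(target)-np.array(st["position"]))
    if yaw is not None:
        best=None
        for k in(0,np.pi):
            y=np.array([np.cos(yaw+k),np.sin(yaw+k),0]);z=np.array([0,0,-1.]);x=np.cross(y,z)
            r=(Rt.inv()*Ro.from_matrix(np.c_[x,y,z])).as_rotvec()
            if best is None or np.linalg.norm(r)<np.linalg.norm(best): best=r
    elif R is not None: best=(Rt.inv()*Ro.from_matrix(R)).as_rotvec()
    else: best=np.zeros(3)
    print("move",d.round(4),best.round(4))
E
```

Emit:
{"method": "nudge_tcp", "body": {"rows": [-0.08, -0.0213, -0.0667, 0, 0, -0.075, -0.16, -0.0427, -0.12, 0, 0, -0.15, -0.24, -0.064, -0.12, 0, 0, -0.225, -0.32, -0.0853, -0.12, 0, 0, -0.225, -0.4, -0.1067, -0.12, 0, 0, -0.225, -0.4627, -0.1267, -0.12, 0, 0, -0.225, -0.4627, -0.1267, -0.12, 0, 0, -0.225, -0.4627, -0.1267, -0.12, 0, 0, -0.225]}}

```text
time_s: 1.1
position: [0.5, 0.2351, 0.3287]
tool_rot: [0.001, 1.0, -0.0, -0.001]
ft_force: [0.2, 0.0, 0.2]
grip_width: 0.0853
finger_force: 0.0
```

```bash
python3 - <<'E'
from h import *
from rig import ctrl, sensors, capture, finish_job
st,w=shot(ctrl,"w1");print(w["K"],st["position"],st["tool_rot"])
M=capture("wrist")["mount"];print(M.round(3))
cv2.imwrite("pics/w1.png",cv2.resize(w["pixels"][:,:,::-1],(800,600),interpolation=cv2.INTER_CUBIC))
E
```

```text
[[297.31863964   0.         256.62957354]
 [  0.         297.31863964 194.49200103]
 [  0.           0.           1.        ]] [0.49999249 0.23514346 0.32873485] [ 1.44410812e-03  9.99998782e-01 -3.55046884e-05 -5.90479172e-04]
[[ 0.001 -0.956 -0.294  0.075]
 [ 1.     0.001 -0.001  0.001]
 [ 0.001 -0.294  0.956 -0.135]
 [ 0.     0.     0.     1.   ]]
```

View pics/w1.png

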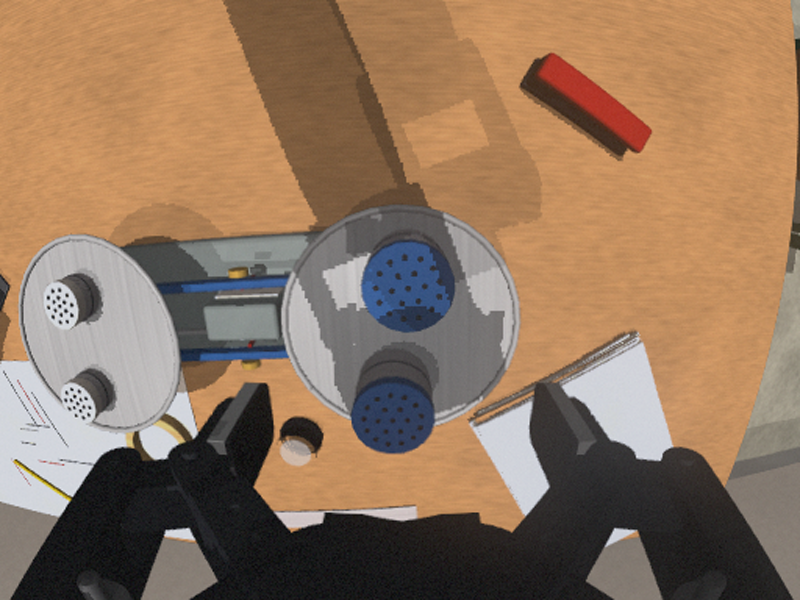

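The wrist view shows the left pan centred near (401,316), with the large lids at (408,285) near and (393,415) far. The right pan is near (100,335), with the small lids at (66,305) and (83,400). Next, a second viewpoint that also takes in the bin.

Scaled: -0.355 m is -0.4733, -0.12 m is -0.16.

Emit:
{"method": "nudge_tcp", "body": {"rows": [0.0133, -0.08, -0.0267, 0, 0, 0, 0.0267, -0.16, -0.0533, 0, 0, 0, 0.04, -0.24, -0.08, 0, 0, 0, 0.0533, -0.32, -0.0933, 0, 0, 0, 0.0667, -0.4, -0.0933, 0, 0, 0, 0.0667, -0.4733, -0.0933, 0, 0, 0, 0.0667, -0.4733, -0.0933, 0, 0, 0, 0.0667, -0.4733, -0.0933, 0, 0, 0]}}

```text
time_s: 2.2
position: [0.4493, -0.1183, 0.3995]
tool_rot: [0.0, 1.0, 0.0, 0.0]
ft_force: [-0.4, -0.0, -0.1]
grip_width: 0.0855
finger_force: 0.0
```

```bash
python3 - <<'E'
from h import *
from rig import ctrl, sensors, capture, finish_job
st,w=shot(ctrl,"w2");print(st["position"])
cv2.imwrite("pics/w2.png",cv2.resize(w["pixels"][:,:,::-1],(800,600),interpolation=cv2.INTER_CUBIC))
E
```

```text
[ 0.44925333 -0.11829542  0.39954923]
```

View pics/w2.png

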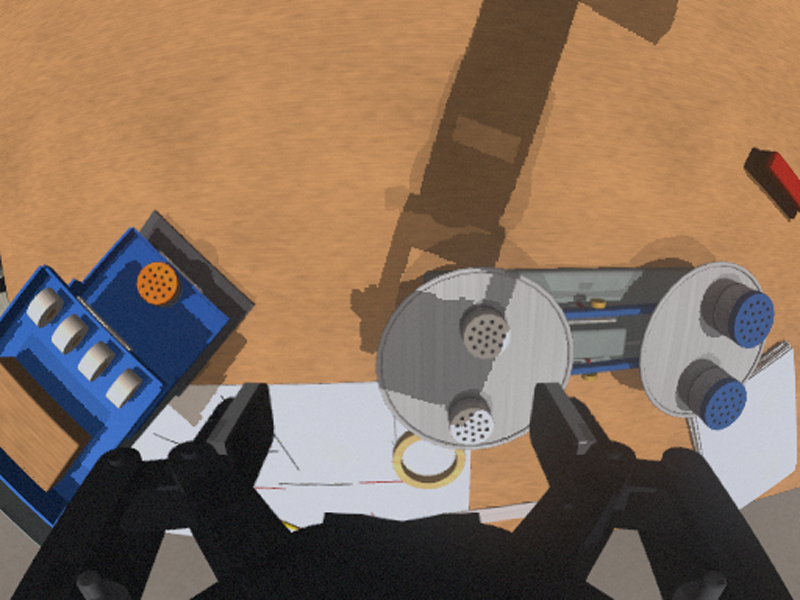

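The right pan is centred near (474,358), with the small lids at (486,336) and (472,427). The large lids are at (753,320) and (725,405), and the medium lid is at (157,284). I'll triangulate these and enlarge the bin.

```bash
python3 - <<'E'
from h import *
A=load("w1");B=load("w2");s=1.5625
for n,a,b in[("Lnear",(408,285),(753,320)),("Lfar",(393,415),(725,405)),("snear",(66,305),(486,336)),("sfar",(83,400),(472,427)),("panL",(401,316),(703,340)),("panR",(100,335),(474,358))]:
    X,e=tri([(A,np.array(a)/s),(B,np.array(b)/s)]);print(n,X.round(4),round(e,4))
for n,t,b in[("med",(558,333),(157,284))]:
    print(n,tri([(T,np.array(t)/s),(B,np.array(b)/s)]),tri([(T,np.array(t)/s),(B,np.array(b)/s),(S,np.array((203,301))/s)]))
a=B["pixels"][125:260,0:180,::-1];b=T["pixels"][145:240,325:452,::-1]
cv2.imwrite("pics/c1.png",cv2.resize(a,(800,600),interpolation=cv2.INTER_CUBIC))
E
```

```text
Lnear [0.5004 0.24   0.1777] 0.0004
Lfar [0.5962 0.2296 0.1774] 0.001
snear [ 0.5183 -0.0437  0.1604] 0.0001
sfar [ 0.609  -0.0506  0.1611] 0.0017
panL [0.5481 0.2352 0.1034] 0.0025
panR [ 0.5596 -0.0457  0.1173] 0.0012
med (array([ 0.48630587, -0.3791331 ,  0.09748567]), np.float64(3.113543976545635e-05)) (array([ 0.48695887, -0.38041245,  0.0941106 ]), np.float64(0.0006436281993090826))
```

View pics/c1.png

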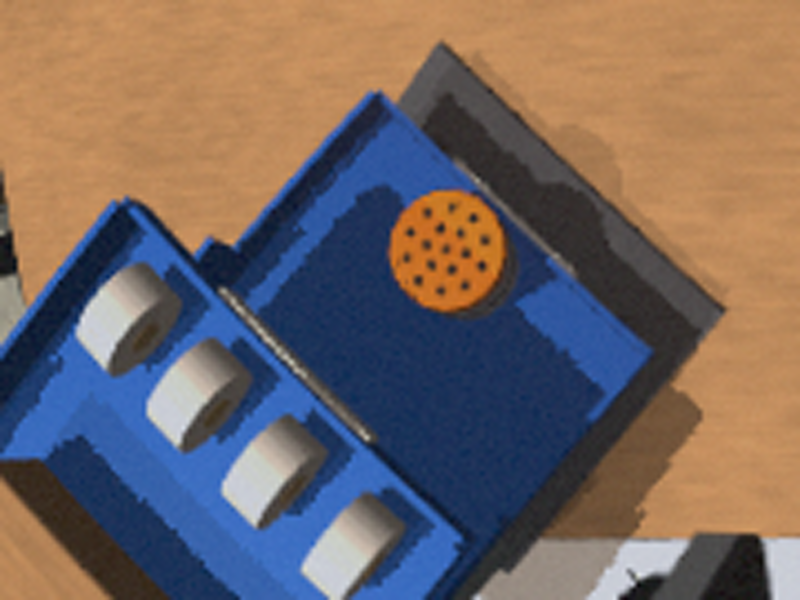

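```bash
python3 - <<'E'
from h import *
B=load("w2");f=180/800
P=lambda u,v,z:atz(B,(u*f,125+v*f),z)
def line(n,a,b):
    d=b-a;L=np.linalg.norm(d);m=(a+b)/2;d/=L;bx=np.array([-d[1],d[0],0]);bx*=np.sign(bx[0])
    print(n,a.round(3),b.round(3),"len",L.round(3),"mid",m.round(3),"back dir deg",np.degrees(np.arctan2(bx[1],bx[0])).round(1))
line("lower lip",P(377,92,.0606),P(650,352,.0606))
line("upper lip",P(125,200,.2106),P(465,540,.2106))
line("plate",P(442,42,.0),P(722,310,.0))
for z in(.0975,.104): print("lid",P(448,250,z).round(4))
E
```

```text
lower lip [ 0.428 -0.427  0.061] [ 0.538 -0.313  0.061] len 0.158 mid [ 0.483 -0.37   0.061] back dir deg -43.9
upper lip [ 0.438 -0.436  0.211] [ 0.547 -0.322  0.211] len 0.158 mid [ 0.493 -0.379  0.211] back dir deg -43.7
plate [ 0.415 -0.428  0.   ] [ 0.539 -0.301  0.   ] len 0.178 mid [ 0.477 -0.365  0.   ] back dir deg -44.5
lid [ 0.4855 -0.3783  0.0975]
lid [ 0.4838 -0.3745  0.104 ]
```

```bash
python3 - <<'E'
from h import *
A=load("w1");B=load("w2");s=1.5625
q=lambda c,u,v,z:print(u,v,atz(c,(u/s,v/s),z).round(4))
q(A,408,285,.181);q(A,393,415,.181);q(A,401,316,.116)
q(B,486,336,.168);q(B,472,427,.168);q(B,474,358,.134)
# pan R ellipse edges as a check
for u,v in((377,358),(572,358),(474,268),(474,448)):q(B,u,v,.136)
from rig import ctrl, sensors, capture, finish_job
move(sensors.state(),[.5,.239,.26],yaw=np.radians(92.5))
E
```

```text
408 285 [0.499 0.24  0.181]
393 415 [0.5929 0.2298 0.181 ]
401 316 [0.5413 0.2354 0.116 ]
486 336 [ 0.5155 -0.0452  0.168 ]
472 427 [ 0.6066 -0.0518  0.168 ]
474 358 [ 0.5509 -0.0486  0.134 ]
377 358 [ 0.5496 -0.1403  0.136 ]
572 358 [0.5522 0.05   0.136 ]
474 268 [ 0.4634 -0.0532  0.136 ]
474 448 [ 0.6532 -0.042   0.136 ]
move [-0.0508  0.3569  0.1397] [ 0.0002  0.0007 -0.043 ]
```

Scaled: 0.358 m is 0.4773, 0.24 m is 0.32, -0.043 rad is -0.0215.

Emit:
{"method": "nudge_tcp", "body": {"rows": [-0.0133, 0.08, 0.0267, 0, 0, -0.01, -0.0267, 0.16, 0.0533, 0, 0, -0.02, -0.04, 0.24, 0.08, 0, 0, -0.0215, -0.0533, 0.32, 0.1067, 0, 0, -0.0215, -0.0667, 0.4, 0.1333, 0, 0, -0.0215, -0.0673, 0.4773, 0.1733, 0, 0, -0.0215, -0.0673, 0.4773, 0.2267, 0, 0, -0.0215, -0.0673, 0.4773, 0.2667, 0, 0, -0.0215, -0.0673, 0.4773, 0.2667, 0, 0, -0.0215], "aperture": 0.085, "grip_force": 30}}

```text
time_s: 3.38
position: [0.4983, 0.2398, 0.1969]
tool_rot: [-0.022, 1.0, -0.001, -0.002]
ft_force: [0.0, 0.4, -0.8]
grip_width: 0.0853
finger_force: 0.0
```

```bash
python3 - <<'E'
from h import *
from rig import ctrl, sensors, capture, finish_job
st,w=shot(ctrl,"w3")
move(st,[.4995,.240,.149],yaw=np.radians(92.5))
u=proj(w,np.array([.4995,.240,.181])).astype(int);print(u)
a=w["pixels"][:,:,::-1].copy()
cv2.circle(a,tuple(map(int,u)),2,(0,255,255),-1)
cv2.imwrite("pics/w3.png",cv2.resize(a,(800,600),interpolation=cv2.INTER_CUBIC))
E
```

```text
move [-0.0014  0.0002  0.0479] [-0.0015 -0.0049  0.0008]
[256 245]
```

View pics/w3.png

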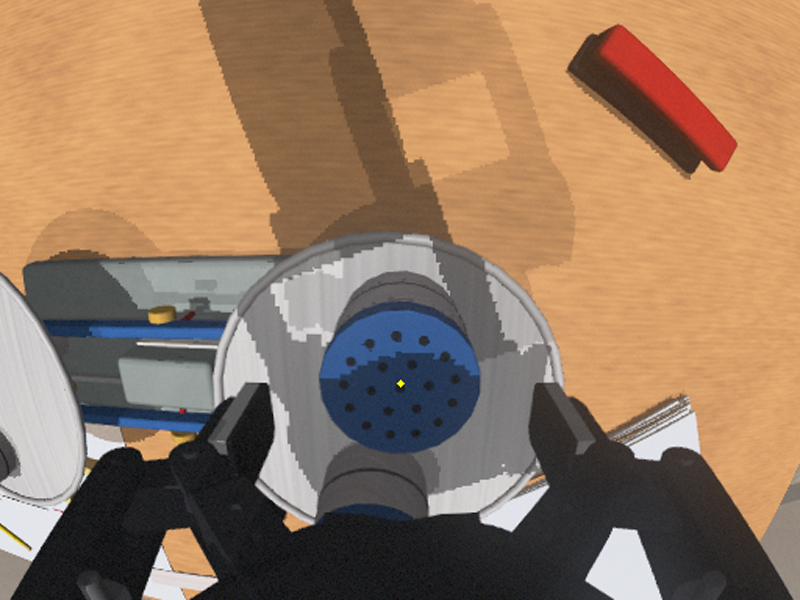

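The lid spans x 320–480 and y 302–454, centred between the fingers to within about 2 mm. I'll lower and grip.

Scaled: 0.048 m is 0.064, 0.04 m is 0.0533.

Emit:
{"method": "nudge_tcp", "body": {"rows": [0, 0, 0.0267, 0, 0, 0, 0, 0, 0.0533, 0, 0, 0, 0, 0, 0.064, 0, 0, 0, 0, 0, 0.064, 0, 0, 0], "aperture": 0.085, "grip_force": 30}}

```text
time_s: 3.92
position: [0.5007, 0.2387, 0.1525]
tool_rot: [-0.021, 1.0, 0.0, 0.001]
ft_force: [0.3, 0.2, 0.2]
grip_width: 0.0847
finger_force: 0.0
```

Emit:
{"method": "nudge_tcp", "body": {"rows": [0, 0, 0, 0, 0, 0, 0, 0, 0, 0, 0, 0, 0, 0, 0, 0, 0, 0, 0, 0, 0, 0, 0, 0], "aperture": 0.0, "grip_force": 30}}

```text
time_s: 4.42
position: [0.5009, 0.2387, 0.1529]
tool_rot: [-0.021, 1.0, 0.001, 0.001]
ft_force: [-0.7, 0.0, 6.0]
grip_width: 0.0593
finger_force: 32.4
```

```bash
python3 - <<'E'
from rig import ctrl, sensors, capture, finish_job
s=sensors.state();print(s["position"],s["finger_force"],s["grip_width"],s["ft_force"])
E
```

```text
[0.50094628 0.23869212 0.15285031] 32.374146580696106 0.05929209704187441 [-0.65833394  0.01735542  6.00239783]
```

Scaled: -0.343 m is -0.4573, -0.09 m is -0.12.

Emit:
{"method": "nudge_tcp", "body": {"rows": [0, 0, -0.04, 0, 0, 0, 0, 0, -0.1133, 0, 0, 0, -0.0107, -0.0733, -0.12, 0, 0, 0, -0.0213, -0.1533, -0.12, 0, 0, 0, -0.032, -0.2333, -0.12, 0, 0, 0, -0.0427, -0.3133, -0.12, 0, 0, 0, -0.0533, -0.3933, -0.12, 0, 0, 0, -0.0613, -0.4573, -0.12, 0, 0, 0, -0.0613, -0.4573, -0.12, 0, 0, 0, -0.0613, -0.4573, -0.12, 0, 0, 0]}}

```text
time_s: 5.68
position: [0.5603, -0.1022, 0.2407]
tool_rot: [-0.021, 1.0, 0.0, -0.001]
ft_force: [0.3, 0.2, -3.0]
grip_width: 0.0593
finger_force: 33.6
```

```bash
python3 - <<'E'
from h import *
from rig import ctrl, sensors, capture, finish_job
st,w=shot(ctrl,"w4")
print(st["grip_width"],st["finger_force"],st["ft_force"]);move(st,[.5625,-.102,.18],yaw=np.radians(92.5))
cv2.imwrite("pics/w4.png",cv2.resize(w["pixels"][:,:,::-1],(800,600),interpolation=cv2.INTER_CUBIC))
E
```

```text
0.05934116864731799 33.560834527015686 [ 0.26662142  0.20385677 -2.98540962]
move [-0.0023  0.      0.0607] [ 0.0008 -0.001  -0.0026]
```

View pics/w4.png

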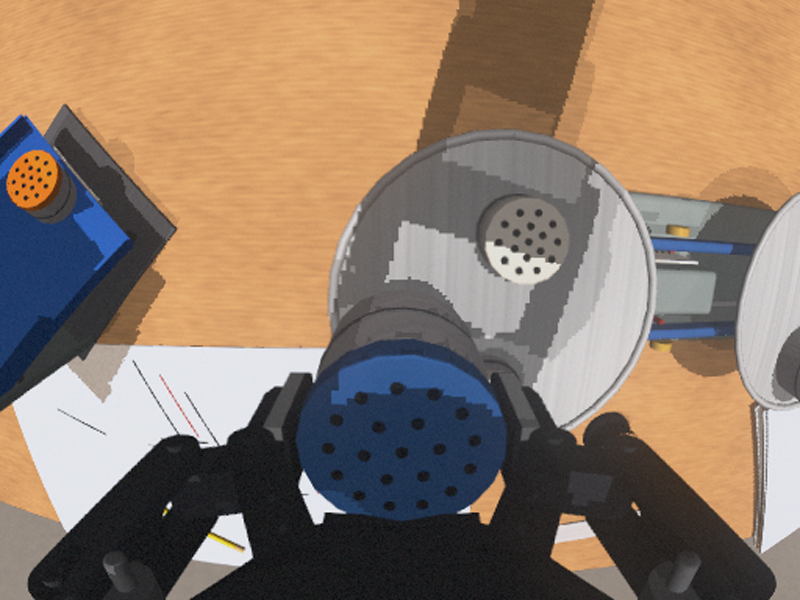

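The large tin is held above the left part of the right pan as the picture shows it. The near small lid at (525,240) is well clear, and the far one is just behind the gripper. Lowering slowly.

Scaled: 0.087 m is 0.116, 0.084 m is 0.112.

Emit:
{"method": "nudge_tcp", "body": {"rows": [0, 0, 0.04, 0, 0, 0, 0, 0, 0.0733, 0, 0, 0, 0, 0, 0.0893, 0, 0, 0, 0, 0, 0.096, 0, 0, 0, 0, 0, 0.1013, 0, 0, 0, 0, 0, 0.1067, 0, 0, 0, 0, 0, 0.112, 0, 0, 0, 0, 0, 0.116, 0, 0, 0, 0, 0, 0.116, 0, 0, 0, 0, 0, 0.116, 0, 0, 0]}}

```text
time_s: 6.98
position: [0.5605, -0.1025, 0.1544]
tool_rot: [-0.021, 1.0, -0.0, 0.0]
ft_force: [0.6, -0.5, -0.6]
grip_width: 0.0591
finger_force: 33.7
```

Scaled: 0.001 m is 0.0013.

Emit:
{"method": "nudge_tcp", "body": {"rows": [0, 0, 0.0013, 0, 0, 0, 0, 0, 0.0013, 0, 0, 0]}}

```text
time_s: 7.22
position: [0.5605, -0.1025, 0.1533]
tool_rot: [-0.021, 1.0, -0.0, 0.0]
ft_force: [1.0, 0.5, -0.5]
grip_width: 0.0588
finger_force: 33.7
```

Emit:
{"method": "nudge_tcp", "body": {"rows": [0, 0, 0, 0, 0, 0, 0, 0, 0, 0, 0, 0, 0, 0, 0, 0, 0, 0], "aperture": 0.075}}

```text
time_s: 7.6
position: [0.5605, -0.1024, 0.1533]
tool_rot: [-0.021, 1.0, 0.0, 0.0]
ft_force: [0.1, 0.7, -0.0]
grip_width: 0.075
finger_force: 0.0
```

Emit:
{"method": "nudge_tcp", "body": {"rows": [0, 0, -0.02, 0, 0, 0, 0, 0, -0.08, 0, 0, 0, 0, 0, -0.16, 0, 0, 0, 0, 0, -0.2133, 0, 0, 0, 0, 0, -0.2133, 0, 0, 0]}}

```text
time_s: 8.22
position: [0.5613, -0.1026, 0.3191]
tool_rot: [-0.021, 1.0, -0.001, 0.004]
ft_force: [-0.1, 0.1, -0.3]
grip_width: 0.0752
finger_force: 0.0
```

```bash
python3 - <<'E'
from h import *
from rig import ctrl, sensors, capture, finish_job
st,w=shot(ctrl,"w5")
bd=np.radians(-44);b=np.array([np.cos(bd),np.sin(bd),0]);z=np.array([0,0,1.])
a=-.5*b+.866025*z; C=np.array([.485,-.375,.102])
yb=np.cross(a,b);yb/=np.linalg.norm(yb)
for sg in(1,-1):
    y=sg*yb;zt=-a;x=np.cross(y,zt);R=np.c_[x,y,zt]
    print(sg,y.round(3),x.round(3))
    for h in(.25,.0,):
        move(st,C+a*h,R=R)
print(a)
s=capture("scene")["pixels"][140:240,190:360,::-1]
cv2.imwrite("pics/c2.png",np.vstack([cv2.resize(s,(510,300),interpolation=cv2.INTER_CUBIC),cv2.resize(w["pixels"][:200,:340,::-1],(510,300))]))
E
```

```text
1 [0.695 0.719 0.   ] [-0.623  0.602 -0.5  ]
move [ 0.1738 -0.1785 -0.0005] [ 0.2128 -0.485   0.7896]
move [ 0.0894 -0.2684  0.2169] [ 0.2128 -0.485   0.7896]
-1 [-0.695 -0.719 -0.   ] [ 0.623 -0.602  0.5  ]
move [ 0.1738 -0.1785 -0.0005] [ 0.5962  0.2616 -2.2703]
move [ 0.0894 -0.2684  0.2169] [ 0.5962  0.2616 -2.2703]
[-0.3596699   0.34732919  0.866025  ]
```

View pics/c2.png

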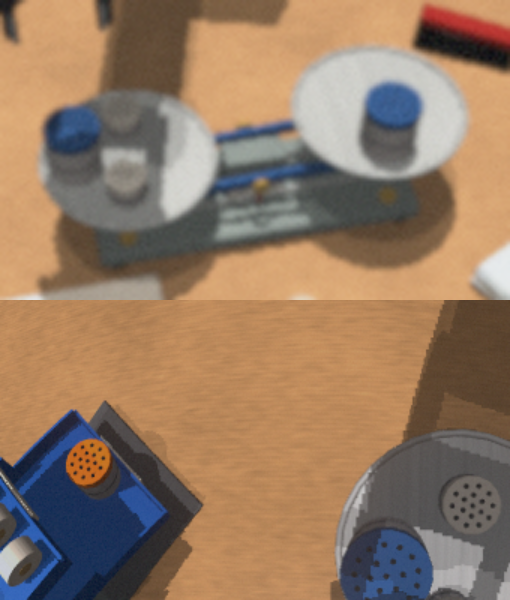

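The large tin stands on the right pan and the left pan has risen, as expected. Next I'll turn the hand onto the medium tin's leaning axis and hover 130 mm above its lid.

Scaled: -0.222 m is -0.296, -0.037 m is -0.0493, 0.79 rad is 0.395.

Emit:
{"method": "nudge_tcp", "body": {"rows": [0.0293, -0.0493, 0.0133, 0.0175, -0.0405, 0.066, 0.0587, -0.0987, 0.0267, 0.0355, -0.081, 0.1315, 0.0893, -0.148, 0.0533, 0.053, -0.1215, 0.1975, 0.1187, -0.1973, 0.08, 0.071, -0.1615, 0.263, 0.148, -0.2467, 0.1133, 0.0885, -0.202, 0.329, 0.1773, -0.296, 0.1387, 0.1065, -0.2425, 0.395, 0.1773, -0.296, 0.1387, 0.1065, -0.2425, 0.395, 0.1773, -0.296, 0.1387, 0.1065, -0.2425, 0.395], "aperture": 0.075}}

```text
time_s: 9.32
position: [0.4368, -0.3294, 0.2091]
tool_rot: [0.362, 0.897, -0.097, 0.235]
ft_force: [-0.0, 0.2, -0.1]
grip_width: 0.0752
finger_force: 0.0
```

```bash
python3 - <<'E'
from h import *
from rig import ctrl, sensors, capture, finish_job
bd=np.radians(-44);b=np.array([np.cos(bd),np.sin(bd),0]);z=np.array([0,0,1.])
a=-.5*b+.866025*z; C=np.array([.485,-.375,.102])
y=np.cross(a,b);y/=np.linalg.norm(y);R=np.c_[np.cross(y,-a),y,-a]
st,w=shot(ctrl,"w6")
move(st,C+.13*a,R=R);move(st,C-.024*a,R=R)
im=w["pixels"][:,:,::-1].copy()
hsv=cv2.cvtColor(im,cv2.COLOR_BGR2HSV);m=cv2.inRange(hsv,(5,180,120),(18,255,255))
n,l,s,c=cv2.connectedComponentsWithStats(m);print([(s[i].tolist(),c[i].round(1).tolist()) for i in range(1,n) if s[i][4]>150])
p=proj(w,C);print("proj",p)
cv2.circle(im,tuple(map(int,p)),2,(255,255,0),-1)
cv2.imwrite("pics/w6.png",cv2.resize(im,(800,600),interpolation=cv2.INTER_CUBIC))
E
```

```text
move [-0.0039  0.0006 -0.0041] [-0.0039 -0.0091  0.0027]
move [-0.0053  0.0012  0.1498] [-0.0039 -0.0091  0.0027]
[([231, 172, 49, 47, 1542], [255.4, 194.5])]
proj [257.48542302 194.74253077]
```

View pics/w6.png

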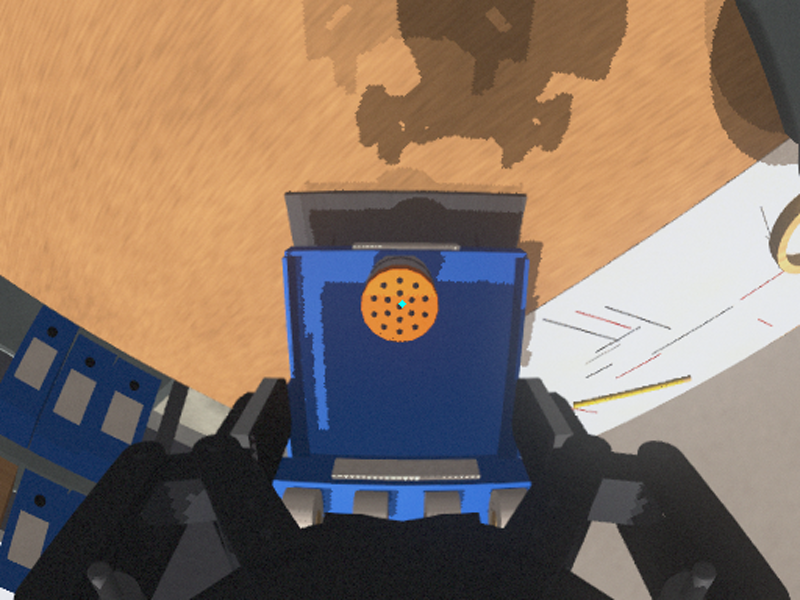

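The orange lid at (400,304) sits straight ahead, midway between the fingers. The upper bin's lip is behind the hand at (405,470). Advancing halfway, then checking the pose.

Scaled: 0.08 m is 0.1067, -0.004 m is -0.0053.

Emit:
{"method": "nudge_tcp", "body": {"rows": [-0.0027, 0, 0.04, 0, 0, 0, -0.0053, -0.0013, 0.08, 0, 0, 0, -0.0053, -0.0013, 0.1067, 0, 0, 0, -0.0053, -0.0013, 0.1067, 0, 0, 0, -0.0053, -0.0013, 0.1067, 0, 0, 0], "aperture": 0.075}}

```text
time_s: 10.0
position: [0.4674, -0.3603, 0.143]
tool_rot: [0.361, 0.897, -0.098, 0.236]
ft_force: [-0.2, 0.3, 0.3]
grip_width: 0.0753
finger_force: 0.0
```

```bash
python3 - <<'E'
from h import *
from rig import ctrl, sensors, capture, finish_job
bd=np.radians(-44);b=np.array([np.cos(bd),np.sin(bd),0]);z=np.array([0,0,1.])
a=-.5*b+.866025*z; C=np.array([.485,-.375,.102])
y=np.cross(a,b);y/=np.linalg.norm(y);R=np.c_[np.cross(y,-a),y,-a]
st,w=shot(ctrl,"w7");print(st["position"])
move(st,C-.024*a,R=R)
im=w["pixels"][:,:,::-1].copy()
hsv=cv2.cvtColor(im,cv2.COLOR_BGR2HSV);m=cv2.inRange(hsv,(5,180,100),(18,255,255))
n,l,s,c=cv2.connectedComponentsWithStats(m);print([(s[i].tolist(),c[i].round(1).tolist()) for i in range(1,n) if s[i][4]>150])
print("proj",proj(w,C))
A6=load("w6")
print(tri([(A6,(255.3,195.3)),(w,(s[np.argmax(s[1:,4])+1][0]+s[np.argmax(s[1:,4])+1][2]/2-.5,s[np.argmax(s[1:,4])+1][1]+s[np.argmax(s[1:,4])+1][3]/2-.5))]))
E
```

```text
[ 0.46743022 -0.36026313  0.14299663]
move [0.0002 0.0019 0.0709] [-0.0036 -0.0065  0.0029]
[([222, 191, 68, 63, 2899], [256.0, 221.7])]
proj [258.68683948 222.12735041]
(array([ 0.4871735 , -0.38001993,  0.09797115]), np.float64(4.685172625774937e-05))
```

Scaled: 0.073 m is 0.0973, -0.001 m is -0.0013.

Emit:
{"method": "nudge_tcp", "body": {"rows": [0, 0, 0.04, 0, 0, 0, -0.0013, 0, 0.08, 0, 0, 0, -0.0013, 0, 0.0973, 0, 0, 0, -0.0013, 0, 0.0973, 0, 0, 0], "aperture": 0.075}}

```text
time_s: 10.55
position: [0.493, -0.3862, 0.0787]
tool_rot: [0.362, 0.897, -0.098, 0.235]
ft_force: [0.3, 0.3, 0.7]
grip_width: 0.0749
finger_force: 0.0
```

Emit:
{"method": "nudge_tcp", "body": {"rows": [0, 0, 0, 0, 0, 0, 0, 0, 0, 0, 0, 0, 0, 0, 0, 0, 0, 0, 0, 0, 0, 0, 0, 0], "aperture": 0.0, "grip_force": 30}}

```text
time_s: 11.05
position: [0.4933, -0.3865, 0.0803]
tool_rot: [0.362, 0.896, -0.098, 0.236]
ft_force: [-5.3, 4.9, 5.6]
grip_width: 0.0453
finger_force: 29.9
```

Scaled: -0.18 m is -0.24, -0.13 m is -0.1733.

Emit:
{"method": "nudge_tcp", "body": {"rows": [0, 0, -0.02, 0, 0, 0, 0, 0, -0.0533, 0, 0, 0, 0, 0, -0.1067, 0, 0, 0, 0, 0, -0.1733, 0, 0, 0, 0, 0, -0.24, 0, 0, 0, 0, 0, -0.24, 0, 0, 0, 0, 0, -0.24, 0, 0, 0]}}

```text
time_s: 11.92
position: [0.4294, -0.3239, 0.2347]
tool_rot: [0.362, 0.897, -0.098, 0.235]
ft_force: [0.6, -0.8, -1.5]
grip_width: 0.0452
finger_force: 31.8
```

```bash
python3 - <<'E'
from h import *
from rig import ctrl, sensors, capture, finish_job
st,w=shot(ctrl,"w8");print(st["position"],st["finger_force"])
move(st,[.5,.238,.26],yaw=np.radians(92.5))
im=w["pixels"][:,:,::-1].copy()
cv2.imwrite("pics/w8.png",cv2.resize(im,(640,480),interpolation=cv2.INTER_CUBIC))
E
```

```text
[ 0.42944195 -0.3239159   0.23466151] 31.81527078151703
move [ 0.2822  0.4529 -0.1913] [-0.2133  0.4842 -0.7924]
```

View pics/w8.png

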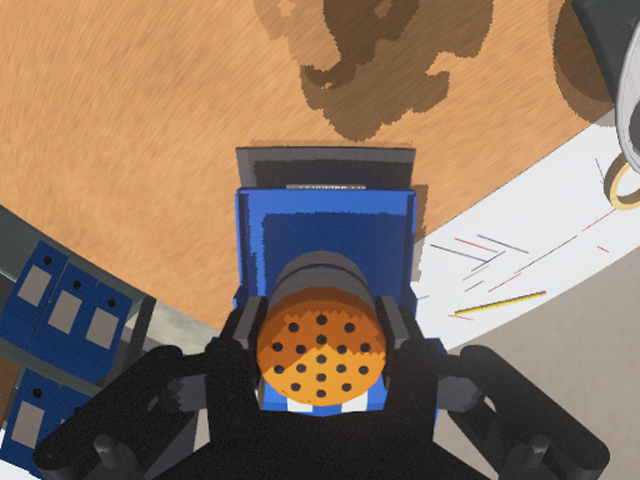

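The medium tin is held squarely and clear of the bin. I'll carry it to above the left pan, turning it upright on the way.

The rows are not in the units I measure in: shifts go in shares of 0.75 m and turns go in shares of 2 rad. I convert before sending: 0.453 m is 0.604, 0.226 m is 0.3013, -0.679 rad is -0.3395.

Emit:
{"method": "nudge_tcp", "body": {"rows": [0.0373, 0.06, -0.04, 0, 0, 0, 0.0747, 0.12, -0.0667, -0.015, 0.0345, -0.0565, 0.1133, 0.1813, -0.0933, -0.0305, 0.069, -0.113, 0.1507, 0.2413, -0.1173, -0.0455, 0.104, -0.17, 0.188, 0.3013, -0.1413, -0.061, 0.1385, -0.2265, 0.2253, 0.3627, -0.1653, -0.076, 0.173, -0.283, 0.264, 0.4227, -0.1867, -0.0915, 0.2075, -0.3395, 0.3013, 0.4827, -0.2093, -0.1065, 0.242, -0.396, 0.3387, 0.544, -0.232, -0.1065, 0.242, -0.396, 0.376, 0.604, -0.2547, -0.1065, 0.242, -0.396]}}

```text
time_s: 13.22
position: [0.5007, 0.2394, 0.2578]
tool_rot: [-0.021, 1.0, -0.001, -0.001]
ft_force: [0.4, -1.1, -1.2]
grip_width: 0.0449
finger_force: 31.9
```

Emit:
{"method": "nudge_tcp", "body": {"rows": [0, 0, 0, 0, 0, 0, 0, 0, 0, 0, 0, 0]}}

```text
time_s: 13.48
position: [0.5004, 0.2373, 0.2585]
tool_rot: [-0.022, 1.0, -0.001, -0.001]
ft_force: [-0.1, -1.3, -0.7]
grip_width: 0.0453
finger_force: 31.9
```

```bash
python3 - <<'E'
from h import *
from rig import ctrl, sensors, capture, finish_job
st,w=shot(ctrl,"w9");print(st["position"],st["ft_force"])
move(st,[.502,.239,.1525],yaw=np.radians(92.5))
im=w["pixels"][:,:,::-1].copy()
cv2.imwrite("pics/w9.png",cv2.resize(im,(640,480),interpolation=cv2.INTER_CUBIC))
E
```

```text
[0.50044607 0.237313   0.25850203] [-0.11969254 -1.28077722 -0.73575577]
move [-0.0018  0.0018  0.106 ] [-0.0021 -0.0021 -0.0003]
```

View pics/w9.png

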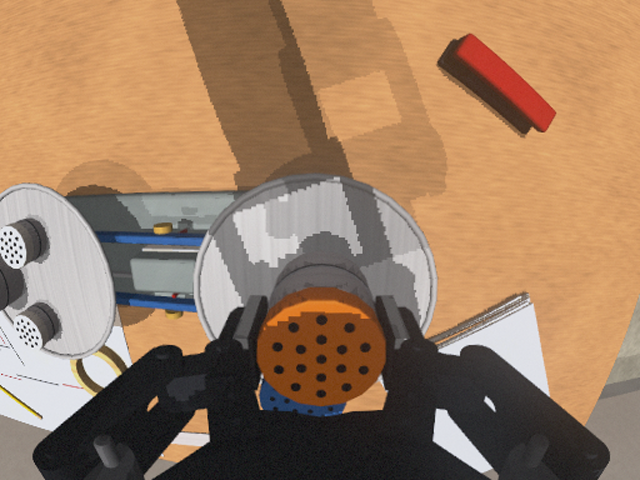

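The medium tin hangs upright over the near half of the left pan, and the remaining large tin at (303,395) is clear. Lowering.

Scaled: 0.106 m is 0.1413, 0.102 m is 0.136.

Emit:
{"method": "nudge_tcp", "body": {"rows": [0, 0, 0.0533, 0, 0, 0, 0, 0, 0.1, 0, 0, 0, 0, 0, 0.1173, 0, 0, 0, 0, 0, 0.1253, 0, 0, 0, 0, 0, 0.1307, 0, 0, 0, 0, 0, 0.136, 0, 0, 0, 0, 0, 0.1413, 0, 0, 0, 0, 0, 0.1413, 0, 0, 0, 0, 0, 0.1413, 0, 0, 0]}}

```text
time_s: 14.65
position: [0.5006, 0.2376, 0.1544]
tool_rot: [-0.022, 1.0, -0.0, 0.0]
ft_force: [0.7, -0.0, -0.7]
grip_width: 0.0454
finger_force: 32.1
```

```bash
python3 - <<'E'
from h import *
from rig import ctrl, sensors, capture, finish_job
c=capture("scene")["pixels"][140:240,190:360,::-1]
st,w=shot(ctrl,"w10");print(st["position"],st["ft_force"])
cv2.imwrite("pics/c3.png",np.vstack([cv2.resize(c,(510,300),interpolation=cv2.INTER_CUBIC),cv2.resize(w["pixels"][100:300,0:340,::-1],(510,300))]))
E
```

```text
[0.50058521 0.2376087  0.15440807] [-0.36079404 -0.33540347 -0.07940228]
```

View pics/c3.png

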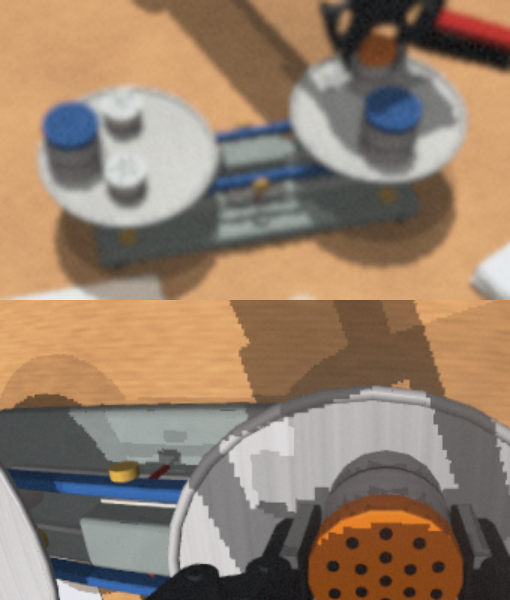

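The left pan has gone down about 5 px and the right pan up about 4 px since the last scene crop, which is roughly level, so the tin rests on the pan. Releasing and withdrawing.

Emit:
{"method": "nudge_tcp", "body": {"rows": [0, 0, 0, 0, 0, 0, 0, 0, 0, 0, 0, 0, 0, 0, 0, 0, 0, 0, 0, 0, 0, 0, 0, 0], "aperture": 0.07}}

```text
time_s: 15.25
position: [0.5006, 0.2376, 0.1542]
tool_rot: [-0.022, 1.0, -0.0, 0.0]
ft_force: [0.4, 0.1, -0.4]
grip_width: 0.07
finger_force: 0.0
```

Emit:
{"method": "nudge_tcp", "body": {"rows": [0, 0, -0.02, 0, 0, 0, 0, 0, -0.08, 0, 0, 0, 0, 0, -0.16, 0, 0, 0, 0, 0, -0.24, 0, 0, 0, 0.0667, 0, -0.2667, 0, 0, 0, 0.1333, 0.0533, -0.2667, 0, 0, 0, 0.1867, 0.1067, -0.2667, 0, 0, 0, 0.1867, 0.1067, -0.2667, 0, 0, 0, 0.1867, 0.1067, -0.2667, 0, 0, 0]}}

```text
time_s: 16.38
position: [0.3572, 0.3115, 0.3549]
tool_rot: [-0.022, 1.0, -0.0, 0.001]
ft_force: [-0.4, -0.3, 0.1]
grip_width: 0.0702
finger_force: 0.0
```

Emit:
{"method": "nudge_tcp", "body": {"rows": [0, 0, 0, 0, 0, 0, 0, 0, 0, 0, 0, 0, 0, 0, 0, 0, 0, 0, 0, 0, 0, 0, 0, 0, 0, 0, 0, 0, 0, 0, 0, 0, 0, 0, 0, 0, 0, 0, 0, 0, 0, 0, 0, 0, 0, 0, 0, 0, 0, 0, 0, 0, 0, 0, 0, 0, 0, 0, 0, 0]}}

```text
time_s: 17.62
position: [0.3571, 0.3116, 0.3541]
tool_rot: [-0.022, 1.0, -0.0, 0.0]
ft_force: [0.5, -0.3, 0.3]
grip_width: 0.0698
finger_force: 0.0
```

```bash
python3 - <<'E'
from h import *
from rig import ctrl, sensors, capture, finish_job
c=capture("scene")["pixels"][140:240,190:360,::-1]
st,w=shot(ctrl,"w11")
cv2.imwrite("pics/c4.png",np.vstack([cv2.resize(c,(510,300),interpolation=cv2.INTER_CUBIC),cv2.resize(w["pixels"][80:280,0:340,::-1],(510,300))]))
E
```

```text
(no output)
```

View pics/c4.png

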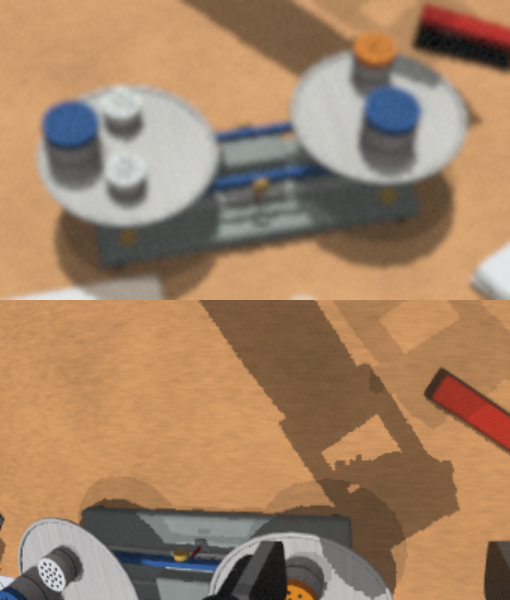

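All five tins stand upright on the pans: large and two smalls on the right, large and medium on the left. I'll check the level numerically from rim heights, using the earlier frames taken at each stop.

```bash
python3 - <<'E'
from h import *
a=cv2.resize(S["pixels"][140:240,190:360,::-1],(510,300),interpolation=cv2.INTER_CUBIC)
I=[("L down",a),("R down",cv2.imread("pics/c2.png")[:300]),("now",cv2.imread("pics/c4.png")[:300])]
def edge(im,x,lo,hi):
    p=im[lo:hi,x-4:x+5].astype(float).mean(1); p=p[:,0]-.5*p[:,2]   # blue vs red: steel against wood
    g=np.abs(np.gradient(cv2.GaussianBlur(p[:,None],(1,9),0)[:,0]));k=np.argmax(g)
    w=g[max(k-5,0):k+6];return lo+max(k-5,0)+(w*np.arange(len(w))).sum()/w.sum()
for n,im in I: print(n,"R bottom rim",[round(edge(im,x,205,245),1) for x in(75,85,95)],"L top rim",[round(edge(im,x,30,75),1) for x in(325,335,345)],"L bottom",[round(edge(im,x,165,195),1) for x in(400,410,420)])
E
```

```text
L down R bottom rim [np.float64(210.3), np.float64(214.1), np.float64(216.8)] L top rim [np.float64(64.3), np.float64(60.2), np.float64(58.1)] L bottom [np.float64(188.7), np.float64(186.1), np.float64(184.0)]
R down R bottom rim [np.float64(220.0), np.float64(224.1), np.float64(227.0)] L top rim [np.float64(54.1), np.float64(50.9), np.float64(48.1)] L bottom [np.float64(178.5), np.float64(176.3), np.float64(174.7)]
now R bottom rim [np.float64(215.0), np.float64(219.7), np.float64(222.0)] L top rim [np.float64(57.4), np.float64(54.2), np.float64(51.1)] L bottom [np.float64(183.1), np.float64(181.0), np.float64(178.8)]
```

The rims sit halfway between the two stops, so the beam is within about 0.01 rad of level. Handing in.

```bash
python3 -c "
from rig import ctrl, sensors, capture, finish_job
print(finish_job())"
```

```text
the job is handed in; nothing more can be done
None
```

I handed the job in at about 17.7 s: one large and both small tins stand on the right pan, one large and the medium on the left, and the rims show the beam near level, but `finish_job()` returned no verdict.

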